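# Drive the rivet pin through the guarded lever press

### The job

Push the press's shuttle in by its orange pad until it stops, so that the rivet stands under the ram. Then reach down through the window in the yellow guard and press the red lever pad all the way down, so that the ram drives the copper pin flush into the rivet head; let the lever come back up and draw out. Do not touch the guard, and leave the tools, cup and tray around the press where they are.

Things in the scene. Friction and masses are not known exactly. Their poses are not given: they have to be found in the camera images.
- press: green cast hand press, fixed, 270 x 160 mm base, 168 mm high with guard. Origin on the bench; -x is its operator's side (towards the robot), z up, yaw varies. In its frame, mm: a slideway 100 wide, centred on x = 20, runs out to the right to y = -330, floor 36 high, side rails 48 high; ram at (20, 0); lever pivot at x = 60, z = 132, lever towards -x.
- guard: yellow guard box of sheet steel and wire bars over the press, closed but for the window in its top and the shuttle slot low in its right (-y) side. Origin: window centre, on the top face, 168 mm above the bench, at press frame (-80, 0); axes as the press. Window 90 mm (x) by 80 mm (y) in a 3 mm plate; box spans x -80 to +197, y -80 to +80 mm from here. Touching it fails.
- lever_pad (a point): centre of the top of the round red lever pad, 34 mm across, in the middle of the window; at rest 16 mm below the guard's top face (152 mm above the bench). It swings down 28 mm on an arc of 140 mm radius (1 to 2 mm sideways).
- lever (a joint): angle of the press lever, rad: 0 at rest (up), 0.20 at its bottom stop (pad 28 mm lower). A spring brings it back up; pressing the pad takes about 4 N at first and about 12 N at the bottom. The ram goes down 40 mm per rad (8 mm in all) and meets the pin after 2 mm.
- push_pad (a point): centre of the outer face of the shuttle's orange push pad, 56 mm wide (along the press's x) and 36 mm high, 49 to 85 mm above the bench, facing the press's -y. It is pushed along the press's +y; with the shuttle home it is at (20, -175, 67) mm in the press frame.
- shuttle (a joint): travel of the aluminium shuttle along the press's +y, m: 0 fully out, 0.12 fully in against its stop (home). It starts 0 to 0.03. It slides with about 3 N of friction and stays where it is left.
- pin (a joint): how far the copper drive pin (6 mm across) has gone into the rivet head, m: 0 as supplied (6 mm proud), 0.006 flush. It starts 0 to 0.001; it is stiff (about 8 N) and stays where it is left. It is carried on the shuttle, 175 mm ahead (+y) of the push pad's face, its top 61 mm above the bench at 0.
- bucking_bar: brass bucking bar, 90 x 42 x 38 mm, loose; origin at the centre of its underside. Leave alone.
- rivet_cup: white nylon cup of rivets, 66 mm across, 55 mm high, loose; origin at the centre of its underside. Leave alone.
- rivet_tray: blue divided tray of rivets, 90 x 66 x 24 mm, loose; origin at the centre of its underside. Leave alone.
- squeezer: steel hand rivet squeezer with orange grips, 320 mm long, 110 mm wide, 28 mm high, lying along its x axis; origin under its middle. Leave alone.
- cleco_pliers: chrome cleco pliers, 175 mm long, 70 mm wide, 19 mm high, lying along its x axis; origin under its middle. Leave alone.

How it is judged:
On the way, in this order (a step that is already met when the one before it is completed fails the run):
1. the shuttle is pushed fully in (value of joint shuttle above 0.116 m), for 0.2 s.
2. the lever is pressed down and the pin driven flush with the shuttle home (value of joint shuttle above 0.116 m and value of joint lever above 0.165 rad and value of joint pin above 0.0048 m), for 0.1 s.
At the end, for the whole second after the job is handed in: The shuttle is home (within 4 mm of its stop), the pin is flush in the rivet head (within 1.2 mm), and the lever is back up (within 0.03 rad) (value of joint shuttle above 0.116 m and value of joint pin above 0.0048 m and value of joint lever below 0.03 rad); the robot touches nothing.
It fails at once if the robot touches the guard (contact force between any of the fingers, the arm and guard above 0.5 N).
It fails at once if a loose tool, the cup or the tray is moved by more than 15 mm or lifted (distance of any of bucking_bar, rivet_cup, rivet_tray, squeezer, cleco_pliers from where it was at the start of the episode above 0.015 m or angle between rivet_cup's own z axis and vertical above 0.35 rad).
It also fails if it takes over 48 s, if anything falls off the work surface, if the arm or the gripper's body presses on something with over 40 N, if the wrist force passes 120 N, or if a joint passes its speed limit or range.

### The arm

A 7-joint arm with a two-finger parallel gripper is mounted at the origin on the work surface. World frame = base frame: x ahead of the robot, y to its left, z up, the work surface at z = 0. Lengths are in m, angles in rad, forces in N, time in s.
With the tool pointing down it reaches from about 0.4 to 0.85 m from the base axis. Payload 10.4 kg.
Tool frame: the origin (TCP) lies on the centre line of the jaws, within the pads' length; the fingertips stand 17 mm ahead of it and the grasp point (between the pads) lies 2 mm behind it; z points along the fingers, y is the line along which they close (so a half turn about z gives the same grasp; the last joint's range is limited). The gripper opens to 85 mm and grips with 20 to 120 N. Pads are 22 mm wide; open, the fingers measure 114 mm over their backs; the gripper's body (76 mm by 85 mm) begins 54 mm behind the grasp point. The pads swing forward as they close: fully open they stand 13 mm farther back than shut.
Start: joints at [-1.184, 0.332, -0.065, 1.46, 0.022, 1.35, -0.088], TCP at [0.249, 0.573, 0.215] pointing down, gripper open.
Joint ranges: [-2.6, 2.6], [-0.5, 2.12], [-1.47, 1.34], [0.16, 2.42], [-1.27, 4.41], [0.06, 2.06], [-2.6, 2.6]. Speed limits (rad/s): [2.22, 2.22, 2.79, 2.79, 3.14, 3.14, 3.14].

### API

Orientations are given as a unit quaternion [x, y, z, w].
In Python, from workcell import sensors, imaging, order, spotter gives the robot as it stands. The module is installed in compiled form; this text tells all that it offers.
- The arm moves only by the shell command python3 -m inch 'ROWS' [FORCE]. ROWS is JSON, a list that holds one entry, the list of rows, each a list of 7 numbers: the shift along the tool's x, y, z in m, then the turn, a rotation vector about the tool's x, y, z in rad, then the closure, from -1 (fully open) to 1 (shut). In form: [[[x, y, z, ax, ay, az, hand], ...]]. A call has 1 to 10 rows; each row is the pose to reach, as a shift and turn from the pose commanded when the call began, along the tool's axes at that moment; what a row does not reach only later rows make up. A row lasts 1/10 s, in which the tool goes at most 50 mm and 8.59 degrees, less where a joint would pass 70% of its speed; a pose out of reach is approached as far as the arm can. A call with a gripper value outside its range is refused whole. The fingers move at their own pace and stop on an object; FORCE is the grip in N (left out, the last holds). Time passes only in rows, so rows that repeat a pose let the fingers close. It gives the time, the measured TCP pose, the force, the opening and the grip force at its end, in the units of the state.
- sensors.get_obs(): the state, without advancing time (a new reading comes with each control period).
- imaging.camera(name): name is "side" or "top"; returns the picture (420x560x3 uint8, blue, green, red); there is no depth.
- imaging.calibration(name): a dict with "mtx" (3x3 intrinsics, pixels), "R" (3x3) and "t" (3): a world point X has camera coordinates R X + t. Camera axes: x right, y down, z forward; pixel columns grow to the right and rows downward; lengths in m; the calibration is good to about 2 mm. A picture is of the moment at which its call begins. calibration takes no time and is no camera call.
- order.hand_in(): hands the job in; it is judged then, once.
Trained networks look in the newest picture that a camera, given by its name, has taken for a name from the list of things; names that differ only in an ending like _2 or _b are one class to them, and where a whole thing is asked for, a point or a joint stands for the part that bears it (a point fixed in the world has none). Each returns a list of dicts, best first, with "conf" (0 to 1); they miss things now and then, are a little off and sometimes report something else, mostly with a low value. They report only what shows in the picture. A call takes as long as a camera call.
- spotter.look_for(label, camera): "pixel" ([column, row] in pixels, amid what is visible of it).
The state is a dict: "clock": time; "joint_pos": joint angles; "joint_velocities": joint speeds; "tau": joint torques, N m; "position": TCP position; "ee_rot": TCP orientation; "ft_force": force on the tool from outside, world axes, zero at the start; "torque": the same for the moment, N m; "grip_width": opening from 0.0 (shut) to 1.0 (fully open); "grasp_force": force on a finger pad.
Only numpy, scipy, OpenCV 4.12 (cv2) and the standard library are available. Lean on these libraries where they do the work, as an engineer would, in place of code of your own. Each camera call takes 0.05 s, during which the arm holds its last target. There are 200 camera calls.

## Working session

There is one attempt and no reset: what is moved stays moved. The work goes in short steps, Python scripts to look and compute and a shell command to move; the robot and the scene stay as the last step left them, time stands still between calls to the robot, and variables do not carry over. Pictures are saved under pics/ and viewed, at most 12 in all, crops included, and the job is handed in when it is done.

```bash
mkdir -p pics
cat > h.py <<'E'
import numpy as np, cv2
from workcell import sensors, imaging, order, spotter
from scipy.spatial.transform import Rotation as Rn
def ray(cam,px):
    c=imaging.calibration(cam);K,R,t=[np.array(c[k],float) for k in("mtx","R","t")]
    d=R.T@np.linalg.inv(K)@np.array([px[0],px[1],1.]);return -R.T@t.ravel(),d
def atz(cam,px,z):
    o,d=ray(cam,px);return o+d*(z-o[2])/d[2]
def proj(cam,X):
    c=imaging.calibration(cam);K,R,t=[np.array(c[k],float) for k in("mtx","R","t")]
    p=K@(R@np.array(X,float)+t.ravel());return p[:2]/p[2]
def tri(a,b):
    o1,d1=ray(*a);o2,d2=ray(*b)
    s=np.linalg.lstsq(np.c_[d1,-d2],o2-o1,rcond=None)[0];p,q=o1+d1*s[0],o2+d2*s[1]
    return (p+q)/2,np.linalg.norm(p-q)
E
python3 - <<'E'
from h import *
np.set_printoptions(precision=4,suppress=True)
for c in("top","side"):
    cv2.imwrite(f"pics/{c}0.png",imaging.camera(c)); print(c,ray(c,(280,210)))
    for l in("lever_pad","push_pad","press","guard","bucking_bar","rivet_cup","rivet_tray","squeezer","cleco_pliers"):
        print(l,[(np.round(r["pixel"],1),round(r["conf"],2)) for r in spotter.look_for(l,c)[:2]])
o=sensors.get_obs();print(o["clock"],o["position"],o["ee_rot"])
E
```

```text
top (array([0.4789, 0.1962, 1.2381]), array([ 0.0748, -0.0129, -0.9974]))
lever_pad [(array([304.1, 228.2]), 0.59)]
push_pad [(array([229.6, 244.6]), 0.63), (array([362. , 214.4]), 0.58)]
press [(array([319.6, 216.5]), 0.6)]
guard [(array([305.1, 228.9]), 0.83), (array([363. , 218.1]), 0.42)]
bucking_bar [(array([242.8, 191.2]), 0.55)]
rivet_cup [(array([229.1, 243.4]), 0.81)]
rivet_tray [(array([374.1, 279.8]), 0.64)]
squeezer [(array([166.4, 228.3]), 0.86)]
cleco_pliers [(array([396.1, 163.1]), 0.67)]
side (array([ 0.3471, -0.6486,  0.7744]), array([ 0.2344,  0.7598, -0.6068]))
lever_pad [(array([237.4, 220.1]), 0.69), (array([221.1, 211.9]), 0.29)]
push_pad [(array([286.5, 294.8]), 0.7)]
press [(array([225. , 185.2]), 0.72), (array([276. , 260.6]), 0.66)]
guard [(array([255.6, 227.8]), 0.82)]
bucking_bar [(array([275.6, 210.3]), 0.55)]
rivet_cup [(array([221.6, 211. ]), 0.64), (array([285.7, 293.7]), 0.45)]
rivet_tray [(array([214.1, 336. ]), 0.92)]
squeezer [(array([225.3, 185.4]), 0.85)]
cleco_pliers [(array([369.6, 331.5]), 0.69)]
1.0 [0.249  0.5733 0.2147] [ 0.2035  0.9791  0.     -0.    ]
```

View pics/top0.png

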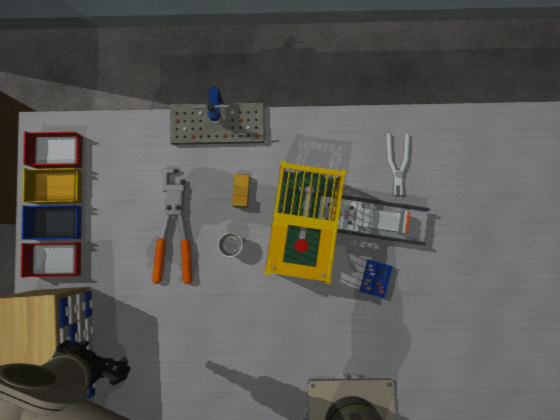

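View pics/side0.png

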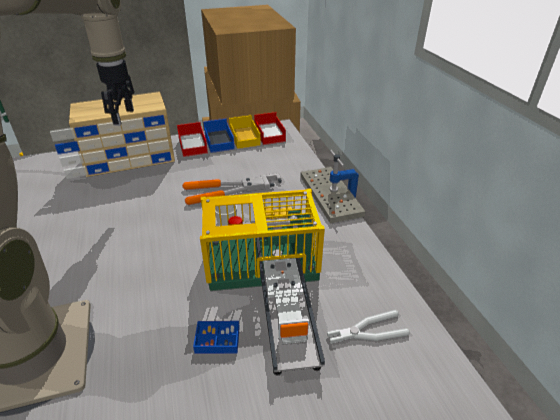

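The top view shows the yellow guard around (305,222), with the red lever pad at (301,246) in its window and the orange push pad at (407,221). The blue tray (375,280) and the pliers (398,165) lie on either side of the slideway. The side view has the red pad at (236,221) and the orange pad at (293,329). The spotter's `push_pad` hits were wrong, so I'll segment by colour instead.

```bash
cat > m.py <<'E'
from h import *
np.set_printoptions(precision=4,suppress=True)
def blob(im,lo,hi,roi):
    h=cv2.cvtColor(im,cv2.COLOR_BGR2HSV);m=cv2.inRange(h,lo,hi);k=np.zeros_like(m);x0,y0,x1,y1=roi;k[y0:y1,x0:x1]=m[y0:y1,x0:x1]
    n,l,s,c=cv2.connectedComponentsWithStats(k);i=1+np.argmax(s[1:,4]);return c[i],s[i],(l==i).astype(np.uint8)
E
python3 - <<'E'
from m import *
t=cv2.imread("pics/top0.png");s=cv2.imread("pics/side0.png")
rt=blob(t,(0,150,80),(8,255,255),(280,220,330,270));rs=blob(s,(0,150,80),(8,255,255),(220,205,250,235))
print("red",rt[:2],rs[:2],atz("top",rt[0],.152),atz("side",rs[0],.152))
ot=blob(t,(5,150,80),(18,255,255),(380,195,430,245));os_=blob(s,(3,150,80),(18,255,255),(270,310,320,345))
print("or",ot[:2],os_[:2],"top@.085",atz("top",ot[0],.085),"side@.067",atz("side",os_[0],.067),tri(("top",ot[0]),("side",os_[0])))
y=blob(t,(20,120,60),(35,255,255),(255,150,360,290))
pts=cv2.findContours(y[2],0,2)[0][0]
q=np.array([atz("top",p[0],.168)[:2] for p in pts],np.float32)
r=cv2.minAreaRect(q);print(r,cv2.boxPoints(r))
# rail lines: project slideway/tray
for n,p,z in(("tray",(376,279),.024),("pliers",(398,163),.01),("cup",(231,244),.05)):print(n,atz("top",p,z))
cv2.imwrite("pics/c1.png",np.hstack([cv2.resize(t[150:300,255:440],None,fx=4,fy=4,interpolation=2)[:600]]))
E
```

```text
red (array([300.875 , 245.1458]), array([294, 239,  14,  13, 144], dtype=int32)) (array([234.6593, 219.9011]), array([228, 216,  14,   8,  91], dtype=int32)) [0.4741 0.1331 0.152 ] [0.4748 0.1248 0.152 ]
or (array([406.9556, 222.4222]), array([405, 212,   5,  21,  45], dtype=int32)) (array([293.6092, 329.3017]), array([280, 322,  28,  15, 348], dtype=int32)) top@.085 [ 0.5278 -0.1448  0.085 ] side@.067 [ 0.5313 -0.1471  0.067 ] (array([ 0.5294, -0.1494,  0.0704]), np.float64(0.002070628417463086))
((0.5313901305198669, 0.12335684895515442), (0.1593201756477356, 0.27613386511802673), 80.66360473632812) [[0.3822 0.0672]
 [0.6547 0.0224]
 [0.6806 0.1796]
 [0.4081 0.2244]]
tray [ 0.3796 -0.0742  0.024 ]
pliers [ 0.6959 -0.1484  0.01  ]
cup [0.4797 0.3125 0.05  ]
```

View pics/c1.png

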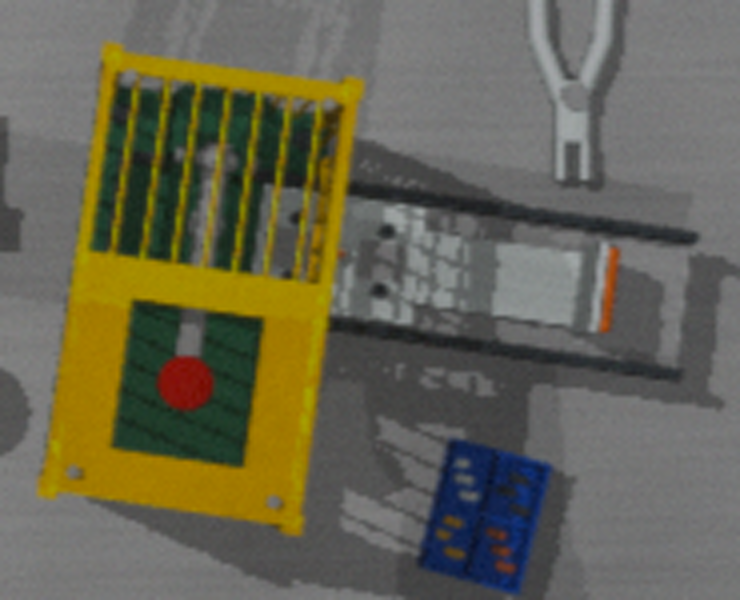

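Everything agrees on one press pose: yaw is about -9.3°, and the window centre is at (0.474, 0.133) by both the guard outline and the red pad. The push pad needs about 91 mm more travel. I'll raise the arm, shut the hand and move across above the guard.

```bash
python3 -m inch '[[[0,0,-0.04,0,0,0,1],[0,0,-0.08,0,0,0,1],[-0.034,-0.036,-0.08,0,0,0.083,1],[-0.069,-0.073,-0.08,0,0,0.166,1],[-0.103,-0.109,-0.08,0,0,0.248,1],[-0.138,-0.145,-0.08,0,0,0.331,1],[-0.172,-0.182,-0.08,0,0,0.414,1],[-0.207,-0.218,-0.08,0,0,0.497,1],[-0.241,-0.254,-0.08,0,0,0.58,1],[-0.276,-0.290,-0.08,0,0,0.663,1]]]' 40
cat > d.py <<'E'
import sys
from h import *
np.set_printoptions(precision=4,suppress=True)
yaw=np.deg2rad(-9.34);px=np.array([np.cos(yaw),np.sin(yaw),0]);py=np.array([-px[1],px[0],0]);W=np.array([.4739,.1330,0]);O=W+.08*px
G=np.c_[py,px,[0,0,-1]]
def delta(tgt): # press-frame target -> tool shift, turn
    o=sensors.get_obs();R=Rn.from_quat(o["ee_rot"]);p=np.array(o["position"])
    w=O+px*tgt[0]+py*tgt[1]+[0,0,tgt[2]]
    q=p-O;print("press frame now",q@px,q@py,p[2],"w",o["grip_width"],"t",o["clock"],"F",o["ft_force"])
    print("shift",R.as_matrix().T@(w-p),"turn",(R.inv()*Rn.from_matrix(G)).as_rotvec())
if __name__=="__main__": delta([float(v) for v in sys.argv[1:4]])
E
python3 d.py .02 -.3 .25
```

```text
clock: 2.0
position: [0.3866, 0.1961, 0.295]
ee_rot: [0.512, 0.859, 0.001, -0.0]
ft_force: [1.1, 0.3, -0.4]
grip_width: 0.003
grasp_force: 0.0
press frame now -0.17637275560982857 0.04807855818419241 0.29498605862186345 w 0.002818570548388508 t 2.0 F [ 1.0853  0.3138 -0.4226]
shift [-0.3955 -0.0574  0.0447] turn [ 0.0007 -0.0009  0.6577]
```

```bash
python3 -m inch '[[[-0.044,-0.006,0,0,0,0.073,1],[-0.088,-0.013,0,0,0,0.146,1],[-0.132,-0.019,0,0,0,0.219,1],[-0.176,-0.026,0,0,0,0.292,1],[-0.220,-0.032,0,0,0,0.365,1],[-0.264,-0.038,0,0,0,0.438,1],[-0.308,-0.045,0,0,0,0.512,1],[-0.352,-0.051,0,0,0,0.585,1],[-0.396,-0.057,0,0,0,0.658,1],[-0.396,-0.057,0,0,0,0.658,1]]]'
python3 -m inch '[[[0,0,0,0,0,0,1],[0,0,0,0,0,0,1]]]' >/dev/null
python3 d.py .02 -.302 .075
```

```text
clock: 3.0
position: [0.5253, -0.1829, 0.2943]
ee_rot: [0.764, 0.645, -0.001, 0.001]
ft_force: [-1.3, 0.5, -0.5]
grip_width: 0.003
grasp_force: 0.0
press frame now 0.020971218801188476 -0.2964427509493951 0.29464668598861776 w -0.0009319851842069842 t 3.2 F [-0.356   0.6152 -0.7746]
shift [-0.0057 -0.001   0.2196] turn [-0.0001 -0.0007  0.0048]
```

```bash
python3 -m inch '[[[-0.006,-0.001,0.04,0,0,0.005,1],[-0.006,-0.001,0.08,0,0,0.005,1],[-0.006,-0.001,0.12,0,0,0.005,1],[-0.006,-0.001,0.155,0,0,0.005,1],[-0.006,-0.001,0.185,0,0,0.005,1],[-0.006,-0.001,0.205,0,0,0.005,1],[-0.006,-0.001,0.219,0,0,0.005,1],[-0.006,-0.001,0.219,0,0,0.005,1]]]'
python3 d.py .02 -.19 .075
python3 - <<'E'
from h import *
s=imaging.camera("side");cv2.imwrite("pics/s1.png",cv2.resize(s[170:400,140:440],None,fx=2.6,fy=2.6,interpolation=2))
E
```

```text
clock: 4.0
position: [0.5228, -0.1813, 0.0745]
ee_rot: [0.762, 0.647, -0.0, -0.001]
ft_force: [-1.2, 0.4, 0.7]
grip_width: -0.004
grasp_force: 0.0
press frame now 0.019255684290209775 -0.3021967928393515 0.07452448434173695 w -0.003605190055727019 t 4.0 F [-1.2133  0.4313  0.7391]
shift [ 0.1122  0.0007 -0.0004] turn [-0.0021 -0.0006 -0.0001]
```

View pics/s1.png

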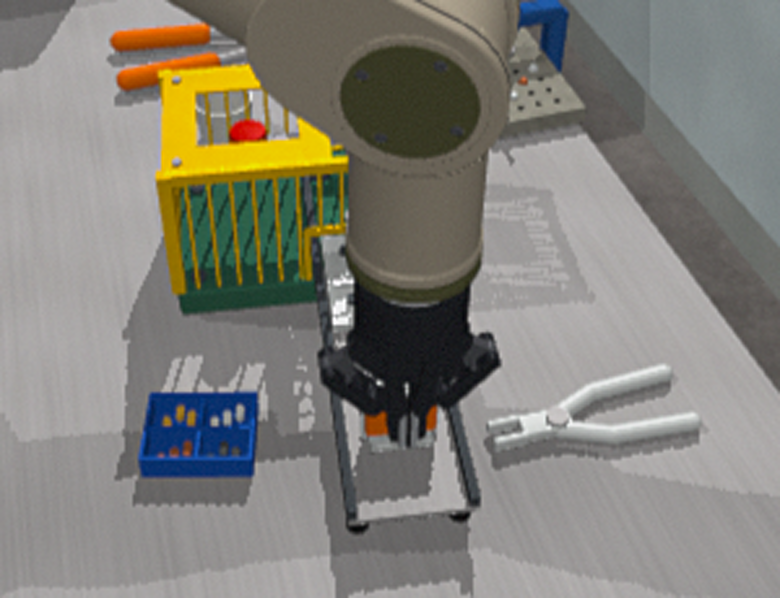

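The shut fingers stand centred in front of the orange pad at crop (400,415), clear of the rails, tray and pliers. The gripper's knuckles spread wide at (325,370) and (490,350), so I'll measure them before going into the window. Pushing now.

```bash
python3 -m inch '[[[0.012,0.001,0,0,0,0,1],[0.024,0.001,0,0,0,0,1],[0.036,0.001,0,0,0,0,1],[0.048,0.001,0,0,0,0,1],[0.06,0.001,0,0,0,0,1],[0.072,0.001,0,0,0,0,1],[0.084,0.001,0,0,0,0,1],[0.094,0.001,0,0,0,0,1],[0.102,0.001,0,0,0,0,1],[0.108,0.001,0,0,0,0,1]]]'
python3 d.py .02 -.186 .075;python3 -m inch '[[[0.003,0,0,0,0,0,1],[0.005,0,0,0,0,0,1],[0.007,0,0,0,0,0,1],[0.007,0,0,0,0,0,1]]]';python3 d.py .02 -.186 .075
```

```text
clock: 5.05
position: [0.5423, -0.0757, 0.0757]
ee_rot: [0.763, 0.647, 0.0, -0.0]
ft_force: [0.8, 0.7, 0.6]
grip_width: -0.005
grasp_force: 0.0
press frame now 0.02136292609537652 -0.19479973089002287 0.07565422238710898 w -0.004523810787829825 t 5.05 F [0.7685 0.6689 0.5576]
shift [ 0.0088 -0.0014  0.0007] turn [-0.     -0.0001 -0.0017]
clock: 5.45
position: [0.5433, -0.0695, 0.0757]
ee_rot: [0.763, 0.646, 0.0, -0.0]
ft_force: [-0.7, 0.0, 0.0]
grip_width: -0.002
grasp_force: 0.0
press frame now 0.02139072004239929 -0.18857643521085427 0.07570936940937771 w -0.002367352335136306 t 5.45 F [-0.6763  0.0498  0.0247]
shift [ 0.0026 -0.0014  0.0007] turn [ 0.     -0.0001 -0.0021]
```

Run:
```python
from h import *
s=imaging.camera("side");t=imaging.camera("top")
a=cv2.resize(s[170:370,180:380],(400,400),interpolation=2);b=cv2.resize(t[150:290,270:410],(400,400),interpolation=2)
cv2.imwrite("pics/s2.png",np.hstack([a,b]))
```

```text
(no output)
```

View pics/s2.png

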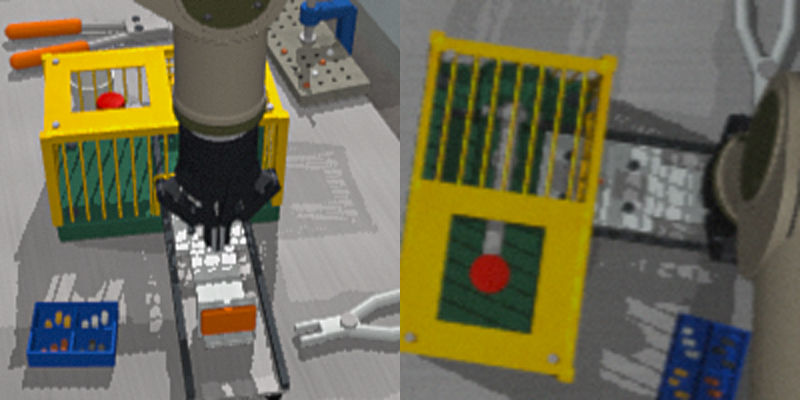

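The orange pad is still at full-frame (294,330), so it hasn't moved, and the fingertips at (288,290) now appear beyond it. The fingers must have passed over the pad or missed it. I'll compare predicted and seen fingertip pixels.

Run:
```python
from d import *
s=imaging.camera("side");cv2.imwrite("pics/s3.png",s[170:400,180:400])
P=lambda x,y,z:np.round(proj("side",O+px*x+py*y+[0,0,z]),1)
print("tip now",P(.021,-.1886,.0587),"tip earlier",P(.0193,-.3022,.0575))
print("pad @-266 z49,67,85",P(.02,-.266,.049),P(.02,-.266,.067),P(.02,-.266,.085),"rail end",P(-.03,-.33,.048),P(.07,-.33,.048))
print("pad home",P(.02,-.175,.067))
for l in("push_pad","shuttle"):print(l,spotter.look_for(l,"side"))
i=cv2.resize(s[230:350,230:350],(600,600),interpolation=cv2.INTER_CUBIC);cv2.imwrite("pics/s4.png",i)
```

```text
tip now [287.2 301.9] tip earlier [294.9 347.3]
pad @-266 z49,67,85 [292.3 334.5] [292.5 329. ] [292.7 323.3] rail end [271.5 365.6] [323.2 359.9]
pad home [285.9 294.5]
push_pad [{'pixel': [287.7, 313.7], 'conf': 0.8}]
shuttle [{'pixel': [288.5, 313.1], 'conf': 0.79}]
```

View pics/s4.png

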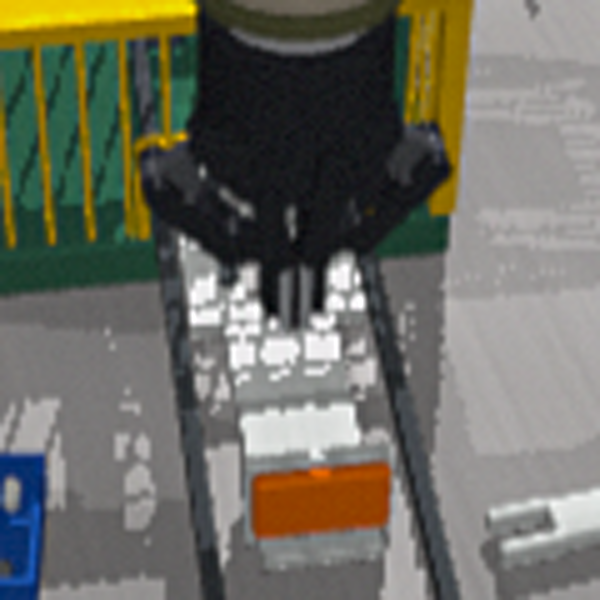

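The tips show at row 295, but 302 was predicted, and the earlier view had 341 against 347. So the tips stand about 20 mm higher than the stated TCP offset gives, and they skimmed over the pad. I'll go back over it and come down lower, watching the force.

```bash
python3 -m inch '[[[0,0,-0.04,0,0,0,1],[-0.02,0,-0.06,0,0,0,1],[-0.06,0,-0.06,0,0,0,1],[-0.095,0.0,-0.06,0,0,0,1],[-0.12,0,-0.06,0,0,0,1],[-0.12,0,-0.04,0,0,0,1],[-0.12,0,-0.015,0,0,0,1],[-0.12,0,0.0,0,0,0,1],[-0.12,0,0.01,0,0,0,1],[-0.12,0,0.015,0,0,0,1]]]'
python3 -m inch '[[[0,0,0.002,0,0,0,1],[0,0,0.002,0,0,0,1]]]'
python3 d.py .02 -.2 .056;python3 - <<'E'
from d import *
s=imaging.camera("side")
o=sensors.get_obs();p=np.array(o["position"])
for z in(.0,.017): print(proj("side",p-[0,0,z]))
i=cv2.resize(s[270:390,230:350],(600,600),interpolation=cv2.INTER_CUBIC);cv2.imwrite("pics/s5.png",i)
E
```

```text
clock: 6.7
position: [0.5234, -0.1877, 0.06]
ee_rot: [0.763, 0.647, -0.0, -0.0]
ft_force: [0.4, -0.1, -0.1]
grip_width: 0.003
grasp_force: 0.0
clock: 6.9
position: [0.524, -0.1879, 0.0591]
ee_rot: [0.763, 0.646, 0.0, 0.0]
ft_force: [0.3, -0.6, 0.1]
grip_width: -0.004
grasp_force: 0.0
press frame now 0.02147556498380656 -0.30853074688785814 0.05909476559185294 w -0.0035769644209575025 t 6.9 F [ 0.3392 -0.5588  0.077 ]
shift [ 0.1085 -0.0017  0.0031] turn [ 0.0006 -0.0001 -0.0019]
[296.6486 349.4853]
[296.4153 354.6578]
```

View pics/s5.png

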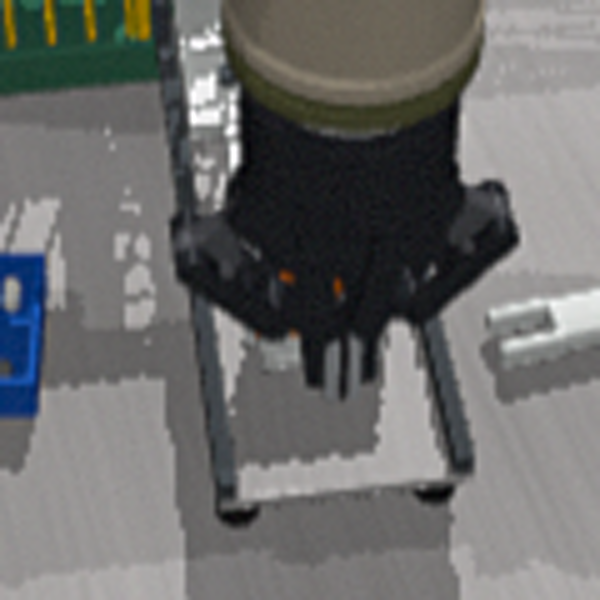

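The tips now show at (298,350). That matches the TCP itself projected at (297,349), not a point 17 mm ahead of it. So the tips really do stand higher than stated, and I'll come down another 8 mm, check the force, and push a short way.

```bash
python3 -m inch '[[[0,-0.001,0.004,0,0,0,1],[0,-0.001,0.008,0,0,0,1],[0,-0.001,0.008,0,0,0,1]]]'
python3 -m inch '[[[0.012,0,0,0,0,0,1],[0.024,0,0,0,0,0,1],[0.034,0,0,0,0,0,1],[0.042,0,0,0,0,0,1],[0.05,0,0,0,0,0,1],[0.058,0,0,0,0,0,1]]]'
python3 d.py .02 -.186 .052
```

```text
clock: 7.25
position: [0.5223, -0.1875, 0.0502]
ee_rot: [0.763, 0.646, -0.0, -0.0]
ft_force: [0.2, 0.6, -0.2]
grip_width: 0.002
grasp_force: 0.0
clock: 7.85
position: [0.5323, -0.1302, 0.0507]
ee_rot: [0.763, 0.646, -0.0, 0.0]
ft_force: [0.8, -3.2, -1.3]
grip_width: -0.0
grasp_force: 1.8
press frame now 0.020324176456891052 -0.2501992920030677 0.050740811476120036 w -0.00019927441810359625 t 7.85 F [ 0.8399 -3.1994 -1.3344]
shift [ 0.0642 -0.0005 -0.0013] turn [ 0.0003  0.0003 -0.0022]
```

There's now 3.2 N against the push, which matches the shuttle's friction. Continuing to the stop.

```bash
python3 -m inch '[[[0.01,0,0,0,0,0,1],[0.02,0,0,0,0,0,1],[0.03,0,0,0,0,0,1],[0.038,0,0,0,0,0,1],[0.045,0,0,0,0,0,1],[0.051,0,0,0,0,0,1],[0.056,0,0,0,0,0,1],[0.059,0,0,0,0,0,1]]]'
python3 -m inch '[[[0.002,0,0,0,0,0,1],[0.004,0,0,0,0,0,1],[0.004,0,0,0,0,0,1]]]'
python3 d.py .02 -.186 .052
```

```text
clock: 8.65
position: [0.5419, -0.0718, 0.0507]
ee_rot: [0.763, 0.647, 0.0, -0.0]
ft_force: [0.5, -3.5, -0.3]
grip_width: -0.006
grasp_force: 1.6
clock: 8.95
position: [0.5426, -0.068, 0.0507]
ee_rot: [0.763, 0.646, 0.0, -0.0]
ft_force: [-0.1, -1.7, 1.0]
grip_width: -0.001
grasp_force: 0.7
press frame now 0.02036978735958479 -0.1871976467370611 0.05070894338796726 w -0.0010837387482004926 t 8.95 F [-0.0622 -1.7399  0.9801]
shift [ 0.0012 -0.0004 -0.0013] turn [-0.     -0.0004 -0.0018]
```

Not at the stop yet, since there's no force rise. I'll add small increments.

```bash
python3 -m inch '[[[0.002,0,0,0,0,0,1],[0.004,0,0,0,0,0,1],[0.004,0,0,0,0,0,1]]]' | egrep 'pos|ft'
python3 -m inch '[[[0.002,0,0,0,0,0,1],[0.004,0,0,0,0,0,1],[0.004,0,0,0,0,0,1]]]'| egrep 'pos|ft'
python3 d.py .02 -.186 .052
```

```text
position: [0.5428, -0.0666, 0.0507]
ft_force: [-1.5, -9.4, 1.2]
position: [0.5427, -0.0666, 0.0508]
ft_force: [-2.9, -20.6, 1.3]
press frame now 0.02031051737653913 -0.1857503012982878 0.05075953957074579 w -0.0023181509245674874 t 9.55 F [ -2.9208 -20.6104   1.2815]
shift [-0.0003 -0.0003 -0.0012] turn [ 0.0001  0.0064 -0.0069]
```

The shuttle is home: TCP is at press y = -185.8 mm, as predicted, with 20 N against the stop. That confirms the horizontal positions, so only the tip height is off. I'll back off, rise, and move over the window.

```bash
python3 -m inch '[[[-0.02,0,0,0,0,0,1],[-0.05,0,0,0,0,0,1],[-0.05,0,-0.04,0,0,0,1],[-0.05,0,-0.09,0,0,0,1],[-0.05,0,-0.14,0,0,0,1],[-0.05,0,-0.19,0,0,0,1],[-0.05,0,-0.22,0,0,0,1],[-0.05,0,-0.22,0,0,0,1]]]'
python3 d.py -.08 0 .22
```

```text
clock: 10.35
position: [0.5375, -0.1095, 0.2751]
ee_rot: [0.763, 0.647, 0.003, 0.002]
ft_force: [0.1, -0.9, -0.4]
grip_width: -0.001
grasp_force: 0.0
press frame now 0.0221016237473249 -0.22896671912692115 0.2750618824782536 w -0.0011568200679671916 t 10.35 F [ 0.0745 -0.884  -0.3802]
shift [ 0.2287 -0.1028  0.055 ] turn [ 0.0066 -0.0025 -0.0013]
```

```bash
python3 -m inch '[[[0.04,-0.018,0,0,0,0,1],[0.08,-0.036,0,0,0,0,1],[0.12,-0.054,0,0,0,0,1],[0.16,-0.072,0,0,0,0,1],[0.2,-0.09,0,0,0,0,1],[0.229,-0.102,0,0,0,0,1],[0.229,-0.102,0.02,0,0,0,1],[0.229,-0.102,0.04,0,0,0,1],[0.229,-0.102,0.055,0,0,0,1],[0.229,-0.102,0.055,0,0,0,1]]]'
python3 d.py -.08 0 .19
python3 - <<'E'
from d import *
s=imaging.camera("side");t=imaging.camera("top")
p=np.array(sensors.get_obs()["position"])
print("TCP px",proj("side",p),"tip17",proj("side",p-[0,0,.017]),"leverpad",proj("side",W+[0,0,.152]))
c=[proj("side",W+px*a+py*b+[0,0,.168]) for a in(-.045,.045) for b in(-.04,.04)];print("window corners",np.array(c))
h=[proj("side",O+.02*px-.175*py+[0,0,.067])];print("pad home px",h)
i=cv2.resize(s[140:310,170:330],(565,600),interpolation=cv2.INTER_CUBIC);cv2.imwrite("pics/s6.png",i)
E
```

```text
clock: 11.35
position: [0.4709, 0.1329, 0.2132]
ee_rot: [0.763, 0.647, -0.002, -0.001]
ft_force: [-0.1, 0.6, 0.3]
grip_width: -0.001
grasp_force: 0.0
press frame now -0.08296583866788426 -0.0005854261437326624 0.21317315410612742 w -0.0012374899841553332 t 11.35 F [-0.1307  0.6311  0.3288]
shift [0.0006 0.0031 0.0232] turn [-0.0039  0.0022 -0.0013]
TCP px [231.0632 195.9672] tip17 [231.558  202.0252] leverpad [233.5442 217.8849]
window corners [[213.9008 224.8758]
 [213.536  203.8685]
 [253.8072 221.6379]
 [250.9947 200.9915]]
pad home px [array([285.9176, 294.5354])]
```

View pics/s6.png

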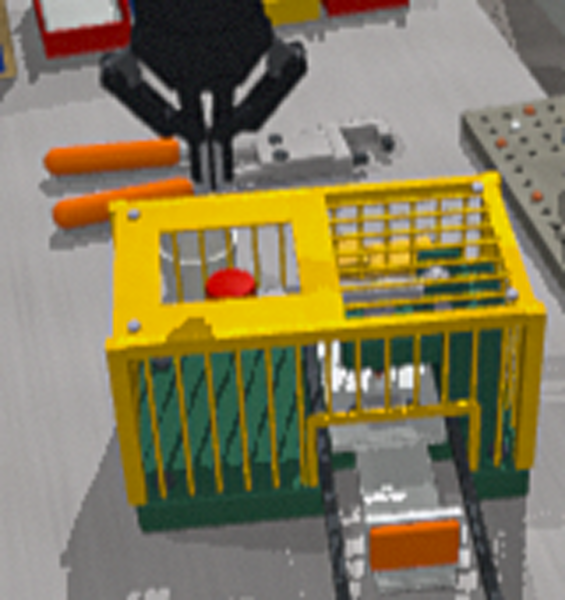

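The orange pad is at (288,294), exactly the predicted home. The tips at (230,193) stand about 8 mm above the TCP row, which explains the skim over the pad. The window corners sit about 1.5 px off prediction, so I'll bring the tips just above plate level and compare them directly.

```bash
python3 -m inch '[[[0,0.003,0.02,-0.004,0.002,0,1],[0,0.004,0.035,-0.004,0.002,0,1],[0,0.004,0.042,-0.004,0.002,0,1],[0,0.004,0.042,-0.004,0.002,0,1],[0,0.004,0.042,-0.004,0.002,0,1]]]'
python3 d.py -.08 0 .14
python3 - <<'E'
from d import *
s=imaging.camera("side")
p=np.array(sensors.get_obs()["position"])
print("TCP px",proj("side",p))
i=cv2.resize(s[160:260,190:270],(560,700),interpolation=cv2.INTER_CUBIC)[:600];cv2.imwrite("pics/s7.png",i)
E
```

```text
clock: 11.95
position: [0.477, 0.1324, 0.1746]
ee_rot: [0.763, 0.646, 0.003, 0.001]
ft_force: [-0.5, -0.7, 1.5]
grip_width: -0.006
grasp_force: 0.0
press frame now -0.07688591896362774 -8.517818356348596e-05 0.1746125291919798 w -0.006089880418062868 t 11.95 F [-0.511  -0.7116  1.522 ]
shift [-0.     -0.0033  0.0346] turn [ 0.0048 -0.0028 -0.002 ]
TCP px [234.2928 210.1471]
```

View pics/s7.png

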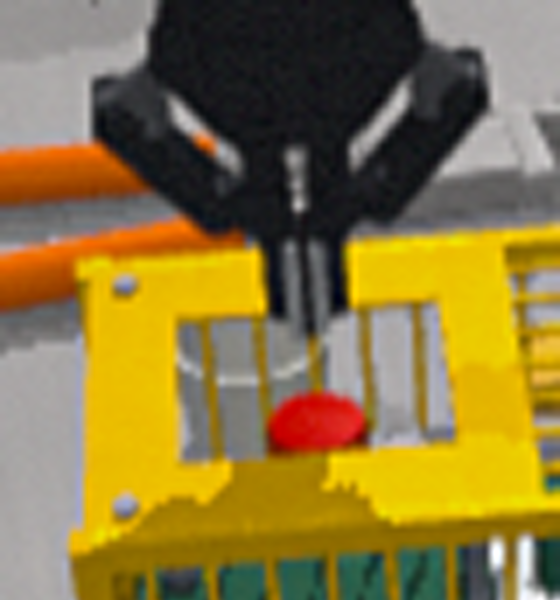

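The tips at crop (310,332) are about 20 mm above plate level. They line up in x with the red pad (318,422) and the window centre (316,380). The links start flaring 42 mm above the tips at about 35 mm half-width, which leaves roughly 10 mm in the window at full press. Going down with force checks.

```bash
python3 -m inch '[[[0,0,0.008,0,0,0,1],[0,0,0.016,0,0,0,1],[0,0,0.022,0,0,0,1],[0,0,0.022,0,0,0,1]]]'| egrep 'pos|ft'
python3 -m inch '[[[0,0,0.004,0,0,0,1],[0,0,0.008,0,0,0,1],[0,0,0.008,0,0,0,1]]]'| egrep 'pos|ft'
python3 -m inch '[[[0,0,0.004,0,0,0,1],[0,0,0.008,0,0,0,1],[0,0,0.008,0,0,0,1]]]'| egrep 'pos|ft'
python3 d.py -.077 0 .113
```

```text
position: [0.476, 0.132, 0.1506]
ft_force: [0.2, 0.5, 0.3]
position: [0.4765, 0.1322, 0.1432]
ft_force: [-0.1, 0.0, -0.6]
position: [0.4768, 0.1323, 0.1355]
ft_force: [0.5, -0.5, 1.1]
press frame now -0.07699588876268433 -0.00018775286928928326 0.1354539561721142 w 0.004069571378236572 t 13.0 F [ 0.4519 -0.4888  1.1418]
shift [ 0.0001 -0.0001  0.0225] turn [ 0.0042 -0.0021 -0.0019]
```

```bash
for i in 1; do python3 -m inch '[[[0,0,0.003,0,0,0,1],[0,0,0.006,0,0,0,1],[0,0,0.006,0,0,0,1]]]'| egrep 'pos|ft'; python3 -m inch '[[[0,0,0.003,0,0,0,1],[0,0,0.006,0,0,0,1],[0,0,0.006,0,0,0,1]]]'| egrep 'pos|ft'; done
python3 d.py -.077 0 .113
python3 - <<'E'
from d import *
s=imaging.camera("side")
i=cv2.resize(s[160:260,190:270],(560,700),interpolation=cv2.INTER_CUBIC)[:600];cv2.imwrite("pics/s8.png",i)
E
```

```text
position: [0.4765, 0.1324, 0.1295]
ft_force: [-2.5, 0.9, 6.5]
position: [0.4766, 0.1325, 0.1238]
ft_force: [-3.4, 0.6, 8.4]
press frame now -0.07726515286365494 -5.4835935249892247e-05 0.12377775433808597 w 0.0012932591918339202 t 13.6 F [-3.3963  0.6095  8.448 ]
shift [0.     0.0002 0.0108] turn [ 0.0036 -0.0023 -0.0018]
```

View pics/s8.png

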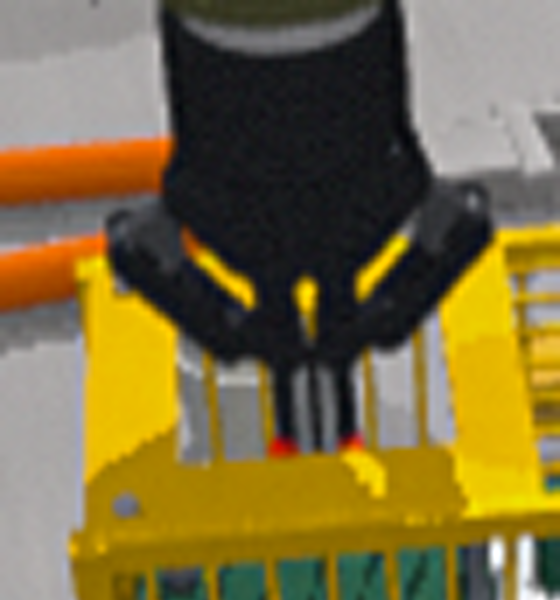

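The tips are pressing the middle of the red pad, visible at crop (285–350,445), and the links still clear the window edges by 6 mm or more for the rest of the stroke. Contact came at TCP of about 0.134, so the bottom should be at about 0.106.

```bash
python3 -m inch '[[[0,0,0.003,0,0,0,1],[0,0,0.006,0,0,0,1],[0,0,0.006,0,0,0,1]]]'| egrep 'pos|ft'; python3 -m inch '[[[0,0,0.003,0,0,0,1],[0,0,0.006,0,0,0,1],[0,0,0.006,0,0,0,1]]]'| egrep 'pos|ft'
python3 -m inch '[[[0,0,0.002,0,0,0,1],[0,0,0.003,0,0,0,1],[0,0,0.003,0,0,0,1]]]'| egrep 'pos|ft'
```

```text
position: [0.4766, 0.1325, 0.1179]
ft_force: [-5.2, 0.2, 8.3]
position: [0.4767, 0.1326, 0.112]
ft_force: [-4.6, 0.1, 9.3]
position: [0.4768, 0.1325, 0.1092]
ft_force: [-4.7, 0.3, 11.0]
```

```bash
python3 -m inch '[[[0,0,0.002,0,0,0,1],[0,0,0.002,0,0,0,1]]]'| egrep 'pos|ft';python3 -m inch '[[[0,0,0.002,0,0,0,1],[0,0,0.002,0,0,0,1]]]'| egrep 'pos|ft'
```

```text
position: [0.4769, 0.1325, 0.1073]
ft_force: [-5.2, -0.4, 11.3]
position: [0.4772, 0.1326, 0.1067]
ft_force: [-11.4, -3.1, 28.7]
```

Run:
```python
from d import *
s=imaging.camera("side")
i=cv2.resize(s[160:260,190:270],(560,700),interpolation=cv2.INTER_CUBIC)[:600];cv2.imwrite("pics/s9.png",i)
```

```text
(no output)
```

View pics/s9.png

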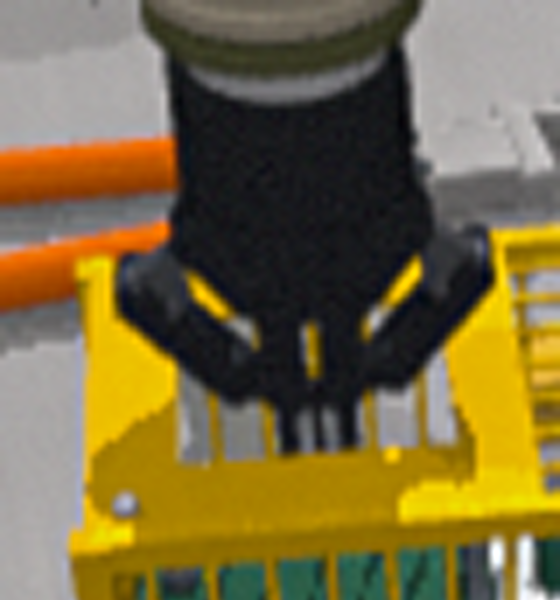

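The force jumped to 29 N at TCP 0.1067, which is the expected bottom stop at 27–28 mm of stroke, and the links are clear of the window edges. Drawing straight up and away.

```bash
python3 -m inch '[[[0,0,0,0,0,0,1],[0,0,-0.01,0,0,0,1],[0,0,-0.02,0,0,0,1],[0,0,-0.035,0,0,0,1],[0,0,-0.055,0,0,0,1],[0,0,-0.08,0,0,0,1],[0,0,-0.11,0,0,0,1],[0,0,-0.15,0,0,0,1],[0,0,-0.18,0,0,0,1],[0,0,-0.18,0,0,0,1]]]'
python3 -m inch '[[[0.0,-0.03,0,0,0,0,1],[0,-0.03,0,0,0,0,1],[0,-0.03,0,0,0,0,1]]]' | egrep 'clock|ft'
python3 - <<'E'
from m import *
s=imaging.camera("side")
print(blob(s,(0,150,80),(8,255,255),(220,205,250,235))[:2]);print(blob(s,(3,150,80),(18,255,255),(265,275,320,345))[:2])
E
```

```text
clock: 16.0
position: [0.4778, 0.1324, 0.2885]
ee_rot: [0.763, 0.646, 0.005, 0.002]
ft_force: [-0.9, 0.1, -0.4]
grip_width: -0.004
grasp_force: 0.0
clock: 16.3
ft_force: [0.4, 0.6, -0.0]
(array([234.5104, 219.8438]), array([228, 216,  14,   8,  96], dtype=int32))
(array([287.0065, 293.8987]), array([275, 287,  25,  15, 306], dtype=int32))
```

The lever pad is back at its starting pixel (234.5,219.8) and the push pad is at its home pixel, so I'm handing in.

```bash
python3 -c "
from workcell import order
print(order.hand_in())"
```

```text
the job is handed in; nothing more can be done
None
```

The job is handed in, though no verdict came back: the shuttle was pushed home (20 N at its stop), the lever pressed to its bottom stop (29 N), which should have driven the pin flush though I couldn't see it, the lever came back up, and the arm drew out clear with no sign of touching the guard; an early first push skimmed over the orange pad without moving it.

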